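# Switch on the shelf lamp behind the glue bottle

### The arm

A 7-joint arm with a two-finger parallel gripper is mounted at the origin on the work surface; the furniture and walls round the work are solid. World frame = base frame: x ahead of the robot, y to its left, z up, the work surface at z = 0. Lengths are in m, angles in degrees, forces in N, time in s.
With the tool pointing down it reaches from about 0.375 to 0.925 m from the base axis. Payload 3.1 kg.
Tool frame: the origin (TCP) lies midway between the tips of the shut fingers; the grasp point (between the pads) lies env.hold_point_z behind it (env.hold_point_z is the distance from the TCP to the grasp point, in m); z points along the fingers, y is the line along which they close (so a half turn about z gives the same grasp; the last joint's range is limited). The gripper opens to 85 mm and grips with 20 to 120 N. Pads are 22 mm wide; open, the fingers measure 114 mm over their backs; the gripper's body (76 mm by 85 mm) begins 54 mm behind the grasp point. The pads swing forward as they close: fully open they stand 13 mm farther back than shut.
Start: joints at [-70.921, 21.939, 2.515, 91.553, -1.026, 66.532, -2.859], TCP at [0.271, 0.591, 0.231] pointing down, gripper open.
Joint ranges: [-149.38, 149.38], [-23.57, 123.04], [-84.95, 90], [0, 143.3], [-89.99, 269.99], [3.08, 112.72], [-163.45, 163.45]. Speed limits (degrees/s): [159.86, 159.86, 180, 180, 180, 180, 180].

### API

Orientations are given as a 3x3 rotation matrix whose columns are the frame's x, y, z axes.
In Python, from bench import env, optics gives the robot as it stands. The module is installed in compiled form; this text tells all that it offers.
- The arm moves only by the tool move_arm, never from a script. Its argument "motion" is a list that holds one entry, the list of rows, each a list of 7 numbers: the turn, a rotation vector about the tool's x, y, z in degrees, then the shift along the tool's x, y, z in m, then the finger opening in m, from 0 to 0.0854. In form: [[[wx, wy, wz, dx, dy, dz, gripper], ...]]. A call has 1 to 8 rows; each row is the pose to reach, as a shift and turn from the pose commanded when the call began, along the tool's axes at that moment; what a row does not reach only later rows make up. A row lasts 1/10 s, in which the tool goes at most 50 mm and 8.59 degrees, less where a joint would pass 70% of its speed; a pose out of reach is approached as far as the arm can. A call with a gripper value outside its range is refused whole. The fingers move at their own pace and stop on an object; "squeeze" is the grip in N (left out, the last holds). Time passes only in rows, so rows that repeat a pose let the fingers close. It gives the time, the measured TCP pose, the force, the opening and the grip force at its end, in the units of the state.
- env.get_obs(): the state, without advancing time (a new reading comes with each control period).
- optics.read_camera(name): name is "scene" or "top"; returns the picture (480x640x3 uint8, blue, green, red); there is no depth.
- optics.camera_params(name): a dict with "fovy" (degrees; the focal length in pixels is half the picture's height over the tangent of half this angle, whatever the lens; pixels are square), "cx", "cy" (the principal point, pixels), "pose" (4x4, takes a point from camera to world coordinates). Camera axes: x right, y up, looking along -z (the intrinsics and any distortion apply to the point x, -y, -z); pixel columns grow to the right and rows downward; lengths in m; the calibration is good to about 2 mm. A picture is of the moment at which its call begins. camera_params takes no time and is no camera call.
- env.job_done(): hands the job in; it is judged then, once.
The state is a dict: "clock": time; "joint_pos": joint angles; "dq": joint speeds; "tau": joint torques, N m; "eef_pos": TCP position; "eef_rot": TCP orientation; "contact_force": force on the tool from outside, world axes, zero at the start; "torque": the same for the moment, N m; "grip_width": finger opening in m; "grip_force": force on a finger pad.
Only numpy, scipy, OpenCV 4.12 (cv2) and the standard library are available. Lean on these libraries where they do the work, as an engineer would, in place of code of your own. Each camera call takes 0.05 s, during which the arm holds its last target. There are 200 camera calls.

### The job

The glue bottle stands in the way of the lamp switch under the front lip of the little bench shelf. Set the bottle aside upright on the bench, well clear of where it stood, reach in under the lip and press the front of the rocker switch up from below so that it clicks over to on, then stand the bottle back where it was. Leave the things on, under and behind the shelf where they are.

Things in the scene. Friction and masses are not known exactly. Their poses are not given: they have to be found in the camera images.
- light_shelf: Free-standing plywood bench shelf, fixed; 280 wide (its y), 90 deep (its x), board underside at z = 175, top at 193. Origin: centre of its footprint on the bench; -x is its front, +y its left end seen from the front, z up. A wooden lip along its front edge overhangs a strip lamp. Open in front between two 15 thick end panels, which begin 12 behind the lip's face.
- lip_over_switch (a point): Point on the lower front edge of the lip (shelf x = -45, y = 70, z = 175), straight in front of the switch; axes as the shelf's. The lip is 12 thick and reaches up to z = 205. 12 behind its face hangs the black switch box: 42 wide, 34 deep, underside at z = 156.
- switch_edge (a point): Middle of the rocker's lower front edge while off, the spot to push straight up; fixed to the shelf at x = -30, y = 70, z = 146 (15 behind the lip's face, 29 below the lip's lower edge); axes as the shelf's. Closed fingers pointing forward and down at 45 degrees pass under the lip and meet it with their upper side. Free space below it down to the bench.
- lamp_rocker (a joint): Black snap rocker under the switch box, 22 wide, 30 deep, pivot along the shelf's y through its middle. 0 rad = off (front half hangs down), 0.40 = on (front edge 6 mm higher, rear half hangs). It springs to the nearer end, turning over at 0.20, and stays. Pushing the front edge up takes about 3 to 5 N at first, then less. Pushing it rearward does nothing.
- wood_glue: Yellow glue bottle with orange nozzle, 0.2 to 0.4 kg, 200 high, standing about 65 (its axis) in front of the lip, before the switch. Origin: centre of its underside; z along the bottle. Body 62 across up to z = 115, shoulder narrowing to z = 152, round cap 23 across from 152 to 174 (grip it here from above, fingers at z = 163 or so), thin spout to 199.
- screw_tin_1: Round screw tin, 60 across and 42 high, standing on top of the shelf near its middle. Origin: centre of its underside. To be left alone.
- chuck_key: Drill chuck key, 60 x 67 x 15, lying on top of the shelf near its left end. Origin: centre of its underside. To be left alone.
- drill_tin: Flat closed metal drill box, 71 x 102 x 28, lying on the bench under the middle of the shelf. Origin: centre of its underside. To be left alone.
- chalk_bottle: Red chalk bottle with a white nozzle, 66 across and 161 high, standing on the bench behind the shelf, at the bench's far edge. Origin: centre of its underside. To be left alone.
Not all that is in view belongs to the job. Of the things like the wood_glue, leave any that is blue or red; of the rest the larger one is meant.

How it is judged:
By the outcome, as a careful person would: the job done as asked, in the order asked, and still so for the second after the job is handed in, with the robot touching nothing.
It also fails if it takes over 67 s, if anything falls off the work surface, if the arm or the gripper's body presses on something with over 40 N, if the wrist force passes 120 N, or if a joint passes its speed limit or range.

## Working session

There is one attempt and no reset: what is moved stays moved. The work goes in short steps, Python scripts to look and compute and a tool call to move; the robot and the scene stay as the last step left them, time stands still between calls to the robot, and variables do not carry over. Pictures are saved under pics/ and viewed, at most 10 in all, crops included, and the job is handed in when it is done.

Besides the shell and the picture viewer there is one more tool, called after "Emit:" by a JSON object that holds its "fn" and its "kwargs", one argument or row to a line. move_arm: Moves the arm, as the interface text tells. Its arguments: {"type":"object","properties":{"motion":{"type":"array","items":{"type":"array","items":{"type":"array","items":{"type":"number"}}}},"squeeze":{"type":"number"}},"required":["motion"]}

```bash
mkdir -p pics
python3 - <<'E'
from bench import env, optics
import cv2
for n in ("scene","top"):
    cv2.imwrite(f"pics/{n}0.png",optics.read_camera(n)); p=optics.camera_params(n); print(n,p)
o=env.get_obs(); print({k:o[k] for k in ("clock","eef_pos","eef_rot","contact_force","grip_width")}, env.hold_point_z)
E
```

```text
scene {'fovy': 52.08665960939645, 'cx': 322.4422458201675, 'cy': 234.93208202432479, 'pose': array([[-0.81710272,  0.32210654, -0.47811141, -0.04137581],
       [-0.57636835, -0.47362963,  0.66593881,  0.89284388],
       [-0.01194448,  0.8197087 ,  0.57265607,  0.71724467],
       [ 0.        ,  0.        ,  0.        ,  1.        ]])}
top {'fovy': 49.82561095928253, 'cx': 321.4240501189647, 'cy': 248.7543361582552, 'pose': array([[ 0.01878811,  0.98156734, -0.19019086,  0.28118056],
       [-0.99940881,  0.01295927, -0.03184488,  0.22647534],
       [-0.02879316,  0.19067672,  0.98123052,  1.00626046],
       [ 0.        ,  0.        ,  0.        ,  1.        ]])}
{'clock': 0.1, 'eef_pos': array([0.27108495, 0.589814  , 0.22998353]), 'eef_rot': array([[-9.08663797e-01,  4.17527560e-01, -9.16843729e-04],
       [ 4.17528553e-01,  9.08661014e-01, -2.25146476e-03],
       [-1.06948434e-04, -2.42863295e-03, -9.99997045e-01]]), 'contact_force': array([-0.07880287, -0.52142413,  0.15839345]), 'grip_width': 0.08558545133179578} 0.0187
```

View pics/scene0.png

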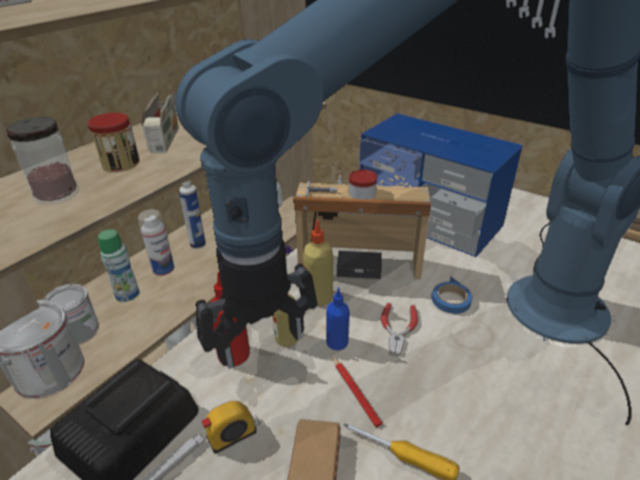

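View pics/top0.png

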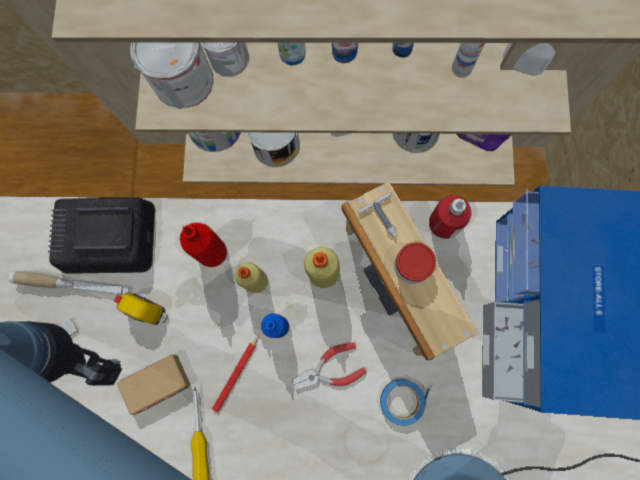

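Candidates in the top picture: large yellow (322,265), small yellow (250,276), red (203,245), blue (275,325), and red chalk (450,215). I choose the large yellow bottle in front of the shelf, which is also at scene (318,265). Next I check it in one close crop.

Run:
```python
import cv2,numpy as np
t=cv2.imread("pics/top0.png")[170:370,220:490]; s=cv2.imread("pics/scene0.png")[165:315,265:445]
a=cv2.resize(t,None,fx=2.9,fy=2.9,interpolation=cv2.INTER_CUBIC)
cv2.imwrite("pics/c1.png",a)
cv2.imwrite("pics/c2.png",cv2.resize(s,None,fx=4,fy=4,interpolation=cv2.INTER_CUBIC))
```

```text
(no output)
```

View pics/c1.png

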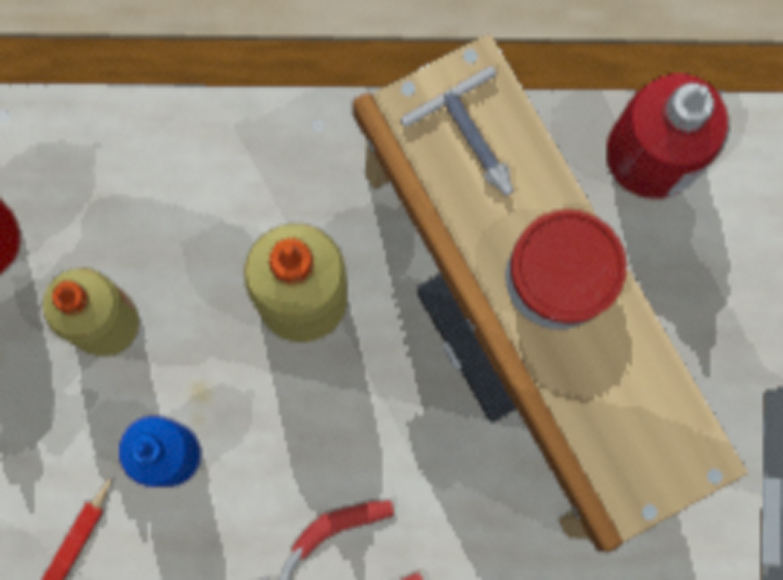

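View pics/c2.png

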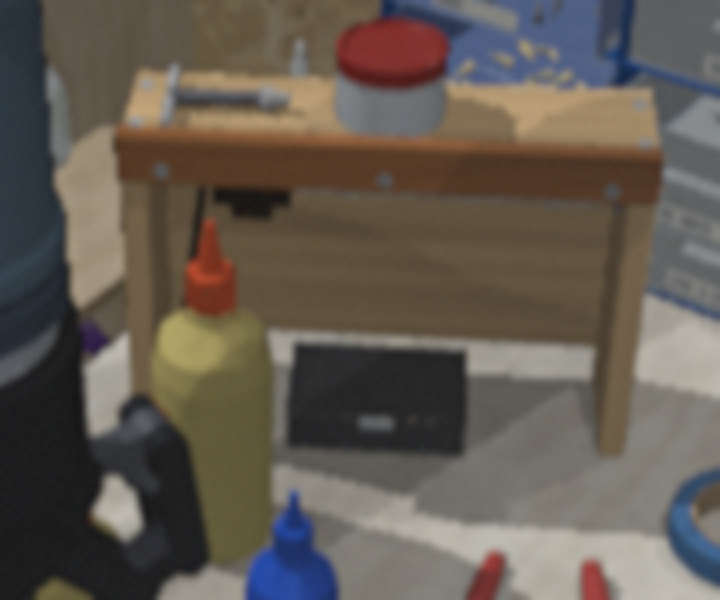

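The crops confirm it. The large yellow bottle has its spout tip at top (320,260) and scene (317,220). The black switch box sits under the lip at scene ~(328,213), just behind the bottle. The lip runs from top (343,205) to (429,359). Now I fit the shelf and bottle poses using both cameras.

```bash
cat > h.py <<'E'
import numpy as np
from bench import env, optics
P={n:optics.camera_params(n) for n in("scene","top")}
def proj(n,X):
    p=P[n];f=240/np.tan(np.radians(p["fovy"]/2));q=(np.atleast_2d(X)-p["pose"][:3,3])@p["pose"][:3,:3]
    return np.c_[p["cx"]+f*q[:,0]/-q[:,2],p["cy"]-f*q[:,1]/-q[:,2]]
def ray(n,uv,z):
    p=P[n];f=240/np.tan(np.radians(p["fovy"]/2));d=p["pose"][:3,:3]@np.array([(uv[0]-p["cx"])/f,-(uv[1]-p["cy"])/f,-1])
    c=p["pose"][:3,3];return c+d*(z-c[2])/d[2]
def W(s,pt):
    c,t=np.cos(s[2]),np.sin(s[2]);pt=np.atleast_2d(pt)
    return np.c_[s[0]+c*pt[:,0]-t*pt[:,1],s[1]+t*pt[:,0]+c*pt[:,1],pt[:,2]]
E
python3 - <<'E'
from h import *
from scipy.optimize import least_squares
T=lambda u,v:((u+.5)/2.9-.5+220,(v+.5)/2.9-.5+170)
S=lambda u,v:((u+.5)/4-.5+265,(v+.5)/4-.5+165)
obs=[("top",(-.045,.14,.205),T(354,103)),("top",(-.045,-.14,.205),T(602,550)),("top",(.045,.14,.193),T(488,37)),("top",(.045,-.14,.193),T(746,470)),
("scene",(-.045,.14,.175),S(117,178)),("scene",(-.045,-.14,.175),S(660,199)),("scene",(-.045,.14,.205),S(116,128)),("scene",(-.045,-.14,.205),S(662,152))]
r=lambda s:np.concatenate([proj(n,W(s,x))[0]-uv for n,x,uv in obs])
for o in (obs,obs[:4],obs[4:]):
    obs=o
    k=least_squares(r,[.6,.15,-.5]);s=k.x
    print(s,np.degrees(s[2]),np.round(k.fun.reshape(-1,2),1).tolist())
    if len(o)==8: s0=s
print("lip",W(s0,(-.045,.07,.175)),"edge",W(s0,(-.03,.07,.146)),"bottle exp",W(s0,(-.11,.07,0)))
print("bottle top",ray("top",T(291,262),.199),"scene tip",ray("scene",S(209,222),.199),"cap",ray("scene",S(211,288),.163))
print("base right top",[ray("top",T(*p),.1) for p in((246,285),(348,285))])
for nm,p,z in (("small",T(68,297),.13),("blue",T(145,450),.13),("red",(190,231),.18),("pliers",T(340,520),0),("key",T(450,100),.2)): print(nm,ray("top",p,z))
E
```

```text
[ 0.41145793  0.11615385 -1.06312886] -60.912796571894816 [[-1.4, -2.3], [1.5, 1.0], [0.6, -2.8], [1.2, 0.4], [-0.2, 1.4], [0.7, 2.6], [-0.7, 1.4], [2.0, 1.7]]
[ 0.41021477  0.11693152 -1.06297511] -60.90398752080128 [[-1.9, -1.5], [1.0, 1.9], [0.1, -2.0], [0.7, 1.2]]
[ 0.41623487  0.11055724 -1.05540544] -60.4702772764039 [[-0.3, -0.2], [-0.1, 0.4], [-0.7, -0.1], [1.1, -0.5]]
lip [[0.45075328 0.1895083  0.175     ]] edge [[0.45804538 0.17640009 0.146     ]] bottle exp [[0.41915416 0.24631055 0.        ]]
bottle top [0.41943299 0.25456356 0.199     ] scene tip [0.42888378 0.2555147  0.199     ] cap [0.4262421  0.25864391 0.163     ]
base right top [array([0.42171797, 0.28530617, 0.1       ]), array([0.42261104, 0.22287489, 0.1       ])]
small [0.40835329 0.38893232 0.13      ]
blue [0.31929011 0.3396872  0.13      ]
red [0.46835564 0.47116694 0.18      ]
pliers [0.28153985 0.22585589 0.        ]
key [0.51183406 0.16785871 0.2       ]
```

```bash
cat > fit.py <<'E'
from h import *
from scipy.optimize import least_squares
T=lambda u,v:((u+.5)/2.9-.5+220,(v+.5)/2.9-.5+170)
S=lambda u,v:((u+.5)/4-.5+265,(v+.5)/4-.5+165)
def pd(n,X,k):
    p=P[n];f=240/np.tan(np.radians(p["fovy"]/2));c=np.array([p["cx"],p["cy"]])
    q=(proj(n,X)-c)/f; return c+f*q*(1+k*(q**2).sum(1,keepdims=True))
obs=[("top",(-.045,.14,.205),T(354,103)),("top",(-.045,-.14,.205),T(602,550)),("top",(.045,.14,.193),T(488,37)),("top",(.045,-.14,.193),T(746,470)),
("scene",(-.045,.14,.175),S(117,178)),("scene",(-.045,-.14,.175),S(660,199)),("scene",(-.045,.14,.205),S(116,128)),("scene",(-.045,-.14,.205),S(662,152))]
ob=[("top",.199,T(291,260)),("scene",.199,S(209,221)),("scene",.163,S(211,286)),("scene",.152,S(211,306))]
def r(s):
    k={"top":s[5],"scene":s[6]}
    return np.concatenate([pd(n,W(s,x),k[n])[0]-uv for n,x,uv in obs]+[pd(n,[s[3],s[4],z],k[n])[0]-uv for n,z,uv in ob]+[s[5:7]*3])
if __name__=="__main__":
    k=least_squares(r,[.41,.116,-1.06,.42,.255,0,0]);s=k.x
    print(np.round(s,4),np.degrees(s[2]));print(np.round(k.fun[:-2].reshape(-1,2),1).tolist())
    print("lip",W(s,(-.045,.07,.175)),"edge",W(s,(-.03,.07,.146)),"bottle exp",W(s,(-.11,.07,0)))
    # straightness of the bench back edge in the top image
    import cv2
    g=cv2.imread("pics/top0.png").astype(float)
    for row0,row1,cols in((185,210,(20,60,100,140,180,220,260,300,335,480,520)),(28,50,(80,160,240,320,400,480,560,630))):
        m=g[row0:row1,:,0]; d=np.abs(np.diff(m,axis=0))
        print([(c,row0+int(d[:,c-3:c+4].mean(1).argmax())) for c in cols])
E
python3 fit.py
```

```text
[ 0.4103  0.1143 -1.0586  0.425   0.2567 -0.173  -0.2837] -60.65531062308774
[[-0.6, -1.2], [1.4, -0.0], [1.0, -1.6], [-0.6, -0.8], [0.9, 1.4], [0.2, 2.4], [0.5, 1.5], [1.3, 1.7], [-1.2, -2.8], [1.3, 1.1], [1.1, 0.2], [1.2, -0.2]]
lip [[0.44925693 0.18778864 0.175     ]] edge [[0.45660787 0.17471333 0.146     ]] bottle exp [[0.41740287 0.24444832 0.        ]]
[(20, 196), (60, 196), (100, 196), (140, 197), (180, 197), (220, 198), (260, 198), (300, 199), (335, 199), (480, 201), (520, 202)]
[(80, 37), (160, 41), (240, 37), (320, 42), (400, 37), (480, 37), (560, 37), (630, 37)]
```

Run:
```python
from h import *
for n,p in(("edge",(265,198)),("free",(265,222)),("yellow base",(252,284)),("red base",(212,256)),("free2",(290,225))): print(n,ray("top",p,0))
o=env.get_obs();R=o["eef_rot"];p=o["eef_pos"]
f=lambda off:[np.round(proj(n,p+R@np.array(off))[0],1) for n in("scene","top")]
print("tips out",f((0,.057,-.013)),f((0,-.057,-.013)),"tcp",f((0,0,0)))
y=np.array([.872,.489,0]);z=np.array([0,0,-1.]);Rg=np.c_[np.cross(y,z),y,z]
from scipy.spatial.transform import Rotation as Q
print("turn",Q.from_matrix(R.T@Rg).as_rotvec(degrees=True)," shift to hover",R.T@(np.array([.422,.255,.27])-p))
```

```text
edge [0.57964244 0.37567668 0.        ]
free [0.52953149 0.3736864  0.        ]
yellow base [0.40383298 0.39436017 0.        ]
red base [0.45864737 0.47685432 0.        ]
free2 [0.52392677 0.32310642 0.        ]
tips out [array([220.6, 367.2]), array([ 56.2, 334.4])] [array([302.9, 332. ]), array([122.2, 368.8])] tcp [array([264.1, 355.9]), array([ 93. , 351.4])]
turn [-0.13260521  0.04968653 36.0384931 ]  shift to hover [-0.27692973 -0.24131842 -0.0394009 ]
```

Run:
```python
import cv2
a=cv2.imread("pics/scene0.png")[250:380,180:330];b=cv2.imread("pics/top0.png")[310:410,20:170]
cv2.imwrite("pics/c3.png",cv2.vconcat([cv2.resize(a,(525,455),interpolation=2)]));
cv2.imwrite("pics/c3.png",cv2.resize(cv2.vconcat([a,b]),None,fx=2.6,fy=2.6,interpolation=2))
```

```text
(no output)
```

View pics/c3.png

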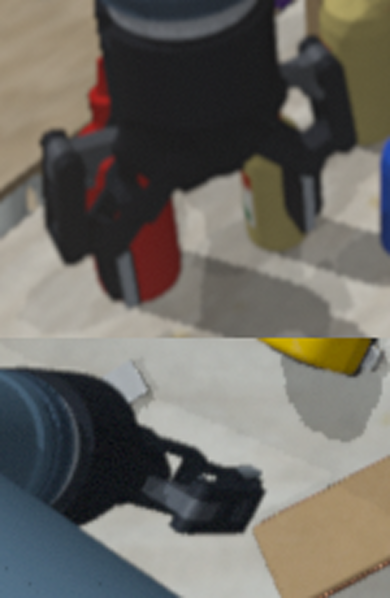

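Emit:
{"fn": "move_arm", "kwargs": {
  "motion": [
    [[0,0,8,-0.04,-0.03,-0.03,0.06],[0,0,16,-0.07,-0.06,-0.045,0.06],[0,0,24,-0.105,-0.09,-0.045,0.06],[0,0,32,-0.14,-0.12,-0.045,0.06],[0,0,36,-0.175,-0.15,-0.045,0.06],[0,0,36,-0.21,-0.18,-0.045,0.06],[0,0,36,-0.245,-0.212,-0.045,0.06],[0,0,36,-0.277,-0.241,-0.045,0.06]]
  ]
}}

```text
clock: 0.9
eef_pos: [0.4228, 0.2533, 0.2759]
eef_rot: [[-0.489, 0.872, -0.001], [0.872, 0.489, -0.001], [-0.0, -0.001, -1.0]]
contact_force: [1.1, 0.1, 0.1]
grip_width: 0.0602
grip_force: 0.0
```

Emit:
{"fn": "move_arm", "kwargs": {
  "motion": [
    [[0,0,0,0,0,0,0.06],[0,0,0,0,0,0,0.06]]
  ]
}}

```text
clock: 1.1
eef_pos: [0.4228, 0.2545, 0.276]
eef_rot: [[-0.486, 0.874, -0.001], [0.874, 0.486, 0.0], [0.001, -0.0, -1.0]]
contact_force: [0.3, 1.0, -0.6]
grip_width: 0.0602
grip_force: 0.0
```

Run:
```python
from h import *
import cv2
s=optics.read_camera("scene");t=optics.read_camera("top")
cv2.imwrite("pics/s1.png",s);cv2.imwrite("pics/t1.png",t)
o=env.get_obs();R=o["eef_rot"];p=o["eef_pos"];print(p,R.round(3),o["joint_pos"],o["grip_width"],o["contact_force"])
f=lambda off:[np.round(proj(n,p+R@np.array(off))[0],1) for n in("scene","top")]
print("tips out",f((0,.044,-.008)),f((0,-.044,-.008)),"tcp",f((0,0,0)))
a=s[150:320,230:430]; cv2.imwrite("pics/c4.png",cv2.resize(a,None,fx=3.5,fy=3.5,interpolation=2))
```

```text
[0.42166119 0.25710557 0.27598891] [[-0.491  0.871 -0.001]
 [ 0.871  0.491  0.   ]
 [ 0.001 -0.001 -1.   ]] [-54.5881091    2.10787887  19.01114952 110.30440186  -0.78057673
  67.73323142  -5.87017809] 0.06017556567637558 [-0.82465178  1.03046178 -0.51252654]
tips out [array([294.8, 181.7]), array([301.9, 222.1])] [array([342.9, 183.5]), array([331.1, 275.2])] tcp [array([318.8, 186.5]), array([316.6, 249.4])]
```

View pics/c4.png

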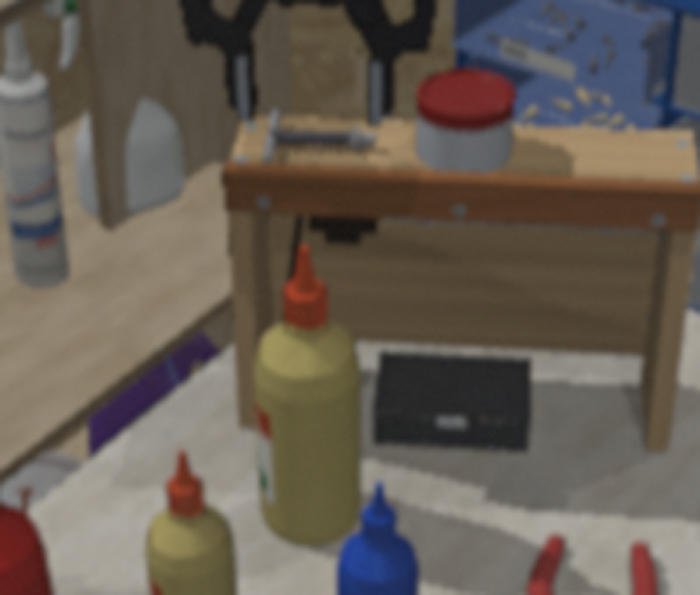

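The gripper shows at scene ~(319,184), where calibration predicts it to 1 px, so scene columns can be trusted. The spout tip is at (317,220.6). I go down on the cap.

Emit:
{"fn": "move_arm", "kwargs": {
  "motion": [
    [[0,0,0,-0.0025,0.003,0.03,0.06],[0,0,0,-0.0025,0.003,0.065,0.06],[0,0,0,-0.0025,0.003,0.095,0.06],[0,0,0,-0.0025,0.003,0.115,0.06],[0,0,0,-0.0025,0.003,0.129,0.06],[0,0,0,-0.0025,0.003,0.129,0.06]]
  ]
}}

```text
clock: 1.8
eef_pos: [0.4235, 0.256, 0.1446]
eef_rot: [[-0.493, 0.87, -0.005], [0.87, 0.493, -0.004], [-0.001, -0.006, -1.0]]
contact_force: [0.2, 0.2, -0.2]
grip_width: 0.0603
grip_force: 0.0
```

Run:
```python
from h import *
import cv2
s=optics.read_camera("scene");t=optics.read_camera("top")
o=env.get_obs();print(o["eef_pos"],o["contact_force"],o["grip_width"])
a=s[190:320,260:390];b=t[180:310,260:390]; cv2.imwrite("pics/c5.png",cv2.resize(cv2.hconcat([a,b]),None,fx=3,fy=3,interpolation=2))
```

```text
[0.42571498 0.25662805 0.14720013] [0.83728307 0.46208952 0.37350433] 0.06023447141969305
```

View pics/c5.png

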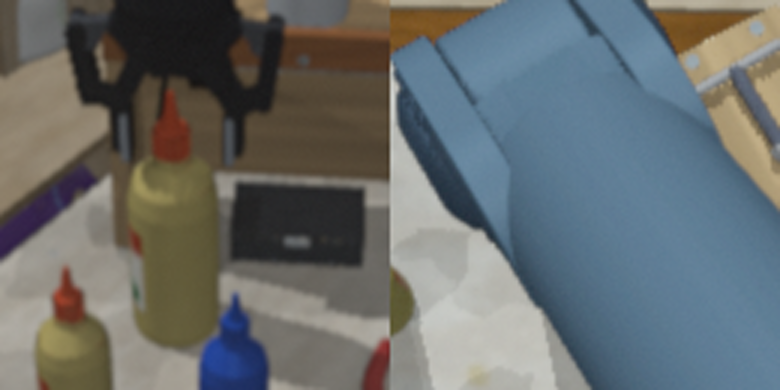

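Scene crop: the pads straddle the cap (pads' midpoint 178, cap 173 in the crop). The gripper needs about 3 mm more along tool y and 2 mm outward. I correct that and close.

Emit:
{"fn": "move_arm", "kwargs": {
  "motion": [
    [[0,0,0,0.002,0.003,0,0.06],[0,0,0,0.002,0.003,0,0.0],[0,0,0,0.002,0.003,0,0.0],[0,0,0,0.002,0.003,0,0.0],[0,0,0,0.002,0.003,0,0.0],[0,0,0,0.002,0.003,0,0.0],[0,0,0,0.002,0.003,0,0.0]]
  ],
  "squeeze": 40
}}

```text
clock: 2.6
eef_pos: [0.4284, 0.2588, 0.1481]
eef_rot: [[-0.49, 0.872, 0.001], [0.872, 0.49, 0.001], [0.0, 0.001, -1.0]]
contact_force: [-0.1, 1.0, 5.2]
grip_width: 0.0215
grip_force: 39.2
```

Emit:
{"fn": "move_arm", "kwargs": {
  "motion": [
    [[0,0,0,0,0,-0.015,0.0],[0,0,0,0,0,-0.04,0.0],[0,0,0,0.01,0.02,-0.06,0.0],[0,0,0,0.02,0.045,-0.06,0.0],[0,0,0,0.032,0.072,-0.06,0.0],[0,0,0,0.042,0.095,-0.06,0.0],[0,0,0,0.049,0.11,-0.06,0.0],[0,0,0,0.049,0.11,-0.06,0.0]]
  ]
}}

```text
clock: 3.4
eef_pos: [0.4996, 0.357, 0.2055]
eef_rot: [[-0.492, 0.871, -0.001], [0.871, 0.492, -0.001], [-0.0, -0.001, -1.0]]
contact_force: [-0.5, -0.0, -3.0]
grip_width: 0.0216
grip_force: 39.7
```

Emit:
{"fn": "move_arm", "kwargs": {
  "motion": [
    [[0,0,0,0,0,0.02,0.0],[0,0,0,0,0,0.04,0.0],[0,0,0,0,0,0.05,0.0],[0,0,0,0,0,0.055,0.0],[0,0,0,0,0,0.059,0.0],[0,0,0,0,0,0.059,0.0]]
  ]
}}

```text
clock: 4.0
eef_pos: [0.5003, 0.3552, 0.1489]
eef_rot: [[-0.49, 0.872, 0.001], [0.872, 0.49, 0.001], [0.0, 0.001, -1.0]]
contact_force: [-0.2, 0.0, -2.1]
grip_width: 0.0217
grip_force: 39.8
```

Emit:
{"fn": "move_arm", "kwargs": {
  "motion": [
    [[0,0,0,0,0,0.001,0.0],[0,0,0,0,0,0.001,0.0]]
  ]
}}

```text
clock: 4.2
eef_pos: [0.5006, 0.3555, 0.1483]
eef_rot: [[-0.49, 0.872, 0.002], [0.872, 0.49, 0.001], [0.0, 0.002, -1.0]]
contact_force: [0.6, 0.1, -1.0]
grip_width: 0.0216
grip_force: 39.9
```

Emit:
{"fn": "move_arm", "kwargs": {
  "motion": [
    [[0,0,0,0,0,0,0.03],[0,0,0,0,0,0,0.06],[0,0,0,0,0,0,0.06],[0,0,0,0,0,-0.02,0.06],[0,0,0,0,0,-0.05,0.06],[0,0,0,0,0,-0.09,0.06],[0,0,0,0,0,-0.13,0.03],[0,0,0,0,0,-0.13,0.0]]
  ]
}}

```text
clock: 5.0
eef_pos: [0.5038, 0.3575, 0.2853]
eef_rot: [[-0.489, 0.872, 0.011], [0.872, 0.489, 0.01], [0.003, 0.014, -1.0]]
contact_force: [0.8, -0.3, -0.3]
grip_width: 0.0319
grip_force: 0.0
```

Run:
```python
from h import *
import cv2
o=env.get_obs();print(o["eef_pos"],o["contact_force"],o["grip_width"],o["joint_pos"].round(1))
s=optics.read_camera("scene");cv2.imwrite("pics/s2.png",s)
cv2.imwrite("pics/c6.png",cv2.resize(s[160:320,240:440],None,fx=3.5,fy=3.5,interpolation=2))
```

```text
[0.50382204 0.35747314 0.28530534] [ 0.77154037 -0.26773169 -0.33505426] 0.03189055049647961 [-55.   15.9  19.2  94.1  -5.6  70.   -5.3]
```

View pics/c6.png

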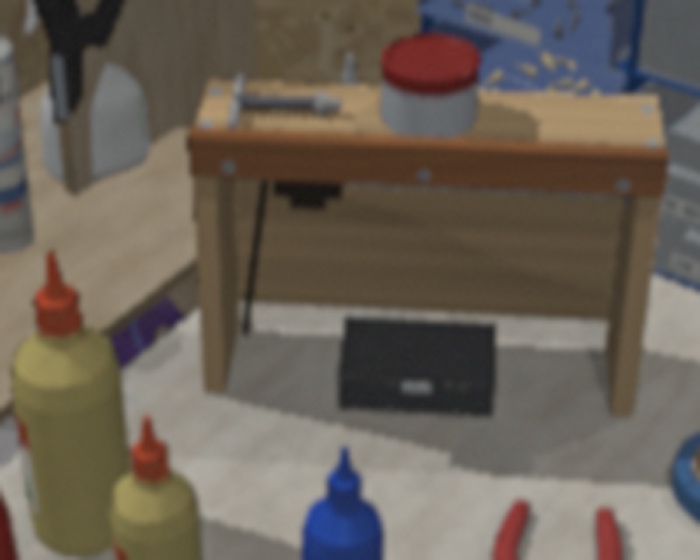

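The bottle stands upright at the side (spout tip at crop (52,252)), with the switch box at crop (308,190) and the rocker below it at (308,203). The bottle's position is now known, so I use it to calibrate the cameras.

Run:
```python
from h import *
import cv2
from scipy.optimize import least_squares
o=env.get_obs();print(o["eef_pos"])
t0=cv2.imread("pics/top0.png");t=optics.read_camera("top");cv2.imwrite("pics/t2.png",t)
S=lambda u,v:np.array([(u+.5)/3.5-.5+240,(v+.5)/3.5-.5+160])
B=np.array([.500,.3555,.199])
print("scene pred",proj("scene",B),"obs",S(52,252))
def orange(im,x,y,w=22):
    a=im[y-w:y+w,x-w:x+w].astype(int);m=(a[...,2]>170)&(a[...,2]-a[...,1]>90)&(a[...,0]<90)
    v,u=np.nonzero(m);return (u.mean()+x-w,v.mean()+y-w,m.sum()) if m.any() else None
print("orange before",orange(t0,321,260),"after",orange(t,int(proj("top",B)[0,0]),int(proj("top",B)[0,1])),"pred cap-top axis",proj("top",[B*[1,1,0]+[0,0,.174],B]))
off=S(52,252)-proj("scene",B)[0]
obs=[((-.045,.14,.175),S(191,172)),((-.045,-.14,.175),S(665,192)),((-.045,.14,.205),S(190,129)),((-.045,-.14,.205),S(666,151))]
for of in (0*off,off):
    k=least_squares(lambda s:np.concatenate([proj("scene",W(s,x))[0]+of-uv for x,uv in obs]),[.41,.115,-1.06]);s=k.x
    n=-np.array([np.cos(s[2]),np.sin(s[2])]);print(s.round(4),np.degrees(s[2]).round(2),"edge",W(s,(-.03,.07,.146)).round(4),"boxpred",(proj("scene",W(s,[(-.03,.07,.146),(-.033,.091,.156)]))+of).round(1),k.fun.round(1))
print("rocker obs",S(308,207),"box lower left obs",S(275,194))
```

```text
[0.50223629 0.35648416 0.28193834]
scene pred [[254.4485152  232.74217298]] obs [254.5        231.64285714]
orange before (np.float64(319.5), np.float64(257.515625), np.int64(64)) after None pred cap-top axis [[260.98003591 214.14105857]
 [258.76635694 210.18763569]]
[ 0.4161  0.1101 -1.0613] -60.81 edge [[0.4625 0.1704 0.146 ]] boxpred [[327.8 218. ]
 [317.8 214.3]] [-0.5 -0.1 -0.   0.4 -0.9 -0.3  1.4 -0.6]
[ 0.414   0.1136 -1.0611] -60.8 edge [[0.4605 0.174  0.146 ]] boxpred [[327.7 217.9]
 [317.7 214.3]] [-0.7 -0.2  0.2  0.3 -1.1 -0.3  1.6 -0.6]
rocker obs [327.64285714 218.78571429] box lower left obs [318.21428571 215.07142857]
```

Emit:
{"fn": "move_arm", "kwargs": {
  "motion": [
    [[0,-7,0,-0.01,-0.02,0,0.0],[0,-14,0,-0.02,-0.04,0,0.0],[0,-21,0,-0.03,-0.06,0,0.0],[0,-28,0,-0.04,-0.08,0.01,0.0],[0,-35,0,-0.055,-0.1,0.015,0.0],[0,-42,0,-0.065,-0.115,0.02,0.0],[0,-45,0,-0.074,-0.123,0.02,0.0],[0,-45,0,-0.074,-0.123,0.02,0.0]]
  ]
}}

```text
clock: 5.9
eef_pos: [0.4262, 0.2289, 0.2542]
eef_rot: [[-0.352, 0.871, 0.344], [0.61, 0.492, -0.621], [-0.71, -0.008, -0.704]]
contact_force: [-0.5, 0.6, 0.6]
grip_width: 0.0
grip_force: 0.0
```

```bash
cat > st.py <<'E'
from h import *
o=env.get_obs();p=o["eef_pos"];n=np.array([-.488,.873,0]);d=np.array([.873,.488,0])
print(p.round(4),"n",round(n@p,4),"d",round(d@p,4),o["eef_rot"].round(3).tolist(),o["contact_force"].round(1),o["joint_pos"].round(1),o["grip_width"])
g=n*-.0075+d*.487+[0,0,.178];print("tool shift to outside pose",(o["eef_rot"].T@(g-p)).round(4))
E
python3 st.py
```

```text
[0.4262 0.2289 0.2542] n -0.0081 d 0.4838 [[-0.352, 0.871, 0.344], [0.61, 0.492, -0.621], [-0.71, -0.008, -0.704]] [-0.5  0.6  0.6] [-75.1  14.3  19.1 112.4  35.4  79.8 -40.6] 2.842584313386684e-05
tool shift to outside pose [0.0545 0.004  0.0532]
```

Emit:
{"fn": "move_arm", "kwargs": {
  "motion": [
    [[0,0,0,0.025,0.003,0.025,0.0],[0,0,0,0.054,0.003,0.054,0.0],[0,0,0,0.054,0.003,0.08,0.0],[0,0,0,0.054,0.003,0.1,0.0],[0,0,0,0.054,0.003,0.12,0.0],[0,0,0,0.054,0.003,0.138,0.0],[0,0,0,0.054,0.003,0.138,0.0]]
  ]
}}

```text
clock: 6.6
eef_pos: [0.4606, 0.1764, 0.1205]
eef_rot: [[-0.344, 0.874, 0.342], [0.616, 0.485, -0.621], [-0.709, -0.003, -0.706]]
contact_force: [-0.4, -0.6, -0.5]
grip_width: -0.0
grip_force: 0.0
```

```bash
python3 st.py
```

```text
[0.4606 0.1764 0.1205] n -0.0708 d 0.4882 [[-0.344, 0.874, 0.342], [0.616, 0.485, -0.621], [-0.709, -0.003, -0.706]] [-0.4 -0.6 -0.5] [-69.9  25.5  21.  118.8  37.9  61.6 -46.1] -1.4105953576524683e-05
tool shift to outside pose [ 0.0039 -0.0014 -0.0854]
```

Emit:
{"fn": "move_arm", "kwargs": {
  "motion": [
    [[0,0,0,-0.002,0,-0.005,0.0],[0,0,0,-0.004,0,-0.007,0.0],[0,0,0,-0.004,0,-0.007,0.0]]
  ]
}}

```text
clock: 6.9
eef_pos: [0.4601, 0.1839, 0.1304]
eef_rot: [[-0.346, 0.871, 0.348], [0.618, 0.491, -0.614], [-0.706, 0.003, -0.709]]
contact_force: [0.3, 0.7, -0.6]
grip_width: 0.0004
grip_force: 0.0
```

Emit:
{"fn": "move_arm", "kwargs": {
  "motion": [
    [[0,0,0,-0.0014,0,-0.0014,0.0],[0,0,0,-0.0028,0,-0.0028,0.0],[0,0,0,-0.0028,0,-0.0028,0.0]]
  ]
}}

```text
clock: 7.2
eef_pos: [0.4596, 0.1822, 0.1336]
eef_rot: [[-0.346, 0.872, 0.347], [0.617, 0.49, -0.616], [-0.707, 0.001, -0.707]]
contact_force: [1.0, -0.4, 0.1]
grip_width: -0.0001
grip_force: 0.0
```

Emit:
{"fn": "move_arm", "kwargs": {
  "motion": [
    [[0,0,0,-0.0014,0,-0.0014,0.0],[0,0,0,-0.0021,0,-0.0021,0.0],[0,0,0,-0.0021,0,-0.0021,0.0]]
  ]
}}

```text
clock: 7.5
eef_pos: [0.4591, 0.1821, 0.1358]
eef_rot: [[-0.347, 0.872, 0.346], [0.617, 0.49, -0.616], [-0.706, -0.0, -0.708]]
contact_force: [-1.5, 0.1, -2.7]
grip_width: -0.0001
grip_force: 0.9
```

Emit:
{"fn": "move_arm", "kwargs": {
  "motion": [
    [[0,0,0,0.0015,0,0.002,0.0],[0,0,0,0.0015,0,0.0065,0.0],[0,0,0,0.0015,0,0.0065,0.0]]
  ]
}}

```text
clock: 7.8
eef_pos: [0.4613, 0.1776, 0.1304]
eef_rot: [[-0.346, 0.872, 0.345], [0.616, 0.489, -0.618], [-0.708, -0.001, -0.706]]
contact_force: [0.1, -0.5, -0.5]
grip_width: 0.0003
grip_force: 0.0
```

Emit:
{"fn": "move_arm", "kwargs": {
  "motion": [
    [[0,0,0,-0.0015,0,-0.0015,0.0],[0,0,0,-0.0028,0,-0.0028,0.0],[0,0,0,-0.0028,0,-0.0028,0.0]]
  ]
}}

```text
clock: 8.1
eef_pos: [0.4613, 0.1791, 0.1349]
eef_rot: [[-0.346, 0.872, 0.347], [0.616, 0.49, -0.616], [-0.707, 0.0, -0.707]]
contact_force: [-0.4, -0.0, -0.2]
grip_width: 0.0002
grip_force: 0.0
```

Emit:
{"fn": "move_arm", "kwargs": {
  "motion": [
    [[0,0,0,-0.001,0,-0.001,0.0],[0,0,0,-0.0014,0,-0.0014,0.0],[0,0,0,-0.0014,0,-0.0014,0.0]]
  ]
}}

```text
clock: 8.4
eef_pos: [0.4613, 0.179, 0.1365]
eef_rot: [[-0.346, 0.872, 0.346], [0.617, 0.49, -0.616], [-0.707, 0.0, -0.708]]
contact_force: [-0.1, 0.3, -2.0]
grip_width: -0.0001
grip_force: 0.9
```

Emit:
{"fn": "move_arm", "kwargs": {
  "motion": [
    [[0,0,0,-0.0007,0,-0.0007,0.0],[0,0,0,-0.0014,0,-0.0014,0.0],[0,0,0,-0.0014,0,-0.0014,0.0]]
  ]
}}

```text
clock: 8.7
eef_pos: [0.4607, 0.1795, 0.1376]
eef_rot: [[-0.348, 0.871, 0.346], [0.618, 0.49, -0.615], [-0.706, -0.0, -0.709]]
contact_force: [0.5, 2.0, -8.1]
grip_width: 0.0001
grip_force: 3.0
```

Emit:
{"fn": "move_arm", "kwargs": {
  "motion": [
    [[0,0,0,-0.0007,0,-0.0007,0.0],[0,0,0,-0.0014,0,-0.0014,0.0],[0,0,0,-0.0014,0,-0.0014,0.0]]
  ]
}}

```text
clock: 9.0
eef_pos: [0.4601, 0.18, 0.1388]
eef_rot: [[-0.349, 0.871, 0.345], [0.618, 0.491, -0.614], [-0.704, -0.001, -0.71]]
contact_force: [-1.2, 3.2, -14.7]
grip_width: -0.0002
grip_force: 6.3
```

Emit:
{"fn": "move_arm", "kwargs": {
  "motion": [
    [[0,0,0,-0.0007,0,-0.0007,0.0],[0,0,0,-0.001,0,-0.001,0.0],[0,0,0,-0.001,0,-0.001,0.0]]
  ]
}}

```text
clock: 9.3
eef_pos: [0.4598, 0.1802, 0.1397]
eef_rot: [[-0.35, 0.871, 0.345], [0.619, 0.491, -0.613], [-0.704, -0.001, -0.711]]
contact_force: [-1.3, 5.2, -23.5]
grip_width: 0.0
grip_force: 10.2
```

The force is stiff now, so either the rocker is at its stop or I'm pressing something else. I back out and look.

Emit:
{"fn": "move_arm", "kwargs": {
  "motion": [
    [[0,0,0,0.007,0,0.007,0.0],[0,0,0,0.01,0,-0.02,0.0],[0,0,0,0.01,0,-0.06,0.0],[0,0,0,0.01,0,-0.1,0.0],[0,0,0,-0.02,0,-0.13,0.0],[0,0,0,-0.055,0,-0.165,0.0],[0,0,0,-0.085,0,-0.195,0.0],[0,0,0,-0.085,0,-0.195,0.0]]
  ]
}}

```text
clock: 10.1
eef_pos: [0.428, 0.2439, 0.3509]
eef_rot: [[-0.331, 0.876, 0.351], [0.621, 0.482, -0.618], [-0.711, 0.013, -0.703]]
contact_force: [0.3, 0.1, 0.5]
grip_width: 0.0
grip_force: 0.0
```

```bash
python3 st.py
python3 - <<'E'
from h import *
import cv2
s=optics.read_camera("scene");cv2.imwrite("pics/s3.png",s);o=cv2.imread("pics/s2.png")
for im in(o,s): print(im[208:224,312:346].max(2))
f=lambda im:cv2.resize(im[195:235,295:365],None,fx=7,fy=7,interpolation=2)
cv2.imwrite("pics/c7.png",cv2.vconcat([f(o),f(s)]))
E
```

```text
[0.428  0.2439 0.3509] n 0.0041 d 0.4926 [[-0.331, 0.876, 0.351], [0.621, 0.482, -0.618], [-0.711, 0.013, -0.703]] [0.3 0.1 0.5] [-76.6   9.3  19.6 105.6  36.2  89.9 -36.3] 3.0239455198204735e-05
tool shift to outside pose [ 0.1146 -0.0077  0.1299]
[[77 77 77 78 79 77 78 78 78 79 78 77 77 77 78 78 78 78 78 78 80 77 78 79
  78 79 77 79 79 78 78 78 79 78]
 [79 79 79 78 80 79 79 79 79 80 79 79 79 79 79 78 78 78 78 79 79 79 79 78
  78 78 78 78 77 78 79 78 79 77]
 [78 79 76 74 76 78 76 75 75 76 77 77 76 76 76 77 77 76 76 77 77 77 77 78
  79 78 78 79 78 79 78 78 78 78]
 [79 77 69 62 66 72 65 59 61 61 62 61 62 62 64 63 64 63 65 66 66 67 67 69
  72 73 78 78 79 79 79 79 79 80]
 [83 77 61 47 57 67 52 38 37 39 40 39 39 40 41 43 43 44 46 48 48 48 49 52
  54 63 73 82 84 82 81 81 81 82]
 [84 75 54 40 55 66 46 27 26 27 26 26 26 27 28 28 27 30 30 30 29 31 31 31
  35 53 76 86 87 88 86 84 85 86]
 [83 75 52 40 58 66 48 29 27 26 25 25 26 25 28 25 26 24 26 26 25 24 24 23
  30 52 79 89 89 89 88 88 88 89]
 [83 74 50 42 62 72 58 45 42 40 35 27 26 26 25 25 27 26 26 24 26 28 29 30
  33 56 79 88 87 88 87 89 89
[... 1874 characters left out ...]
 44 44 43 44 52 61 65 65
  65 71 77 79 80 80 83 83 83 84]
 [78 64 41 50 72 81 81 81 80 81 76 73 70 68 66 64 63 64 64 64 68 74 75 75
  76 76 77 78 78 78 80 79 80 80]
 [76 58 40 51 74 82 81 80 80 80 79 79 78 78 77 76 76 76 76 75 76 78 78 77
  78 77 77 76 76 77 77 77 77 76]
 [75 54 37 53 75 81 81 81 80 80 80 79 81 80 78 79 79 80 79 78 77 77 77 78
  77 76 76 76 76 75 75 76 75 75]
 [75 51 38 57 76 82 82 81 81 80 80 81 80 80 81 79 80 78 78 78 78 78 77 77
  77 77 76 76 75 74 75 74 75 75]
 [77 51 41 64 80 85 85 83 83 82 83 82 81 82 82 81 80 80 80 80 80 80 79 79
  77 79 78 77 77 76 77 76 76 75]
 [77 51 46 71 85 87 88 87 86 86 86 86 85 85 85 84 84 84 83 83 82 82 81 82
  82 81 81 80 81 79 79 80 79 78]]
```

View pics/c7.png

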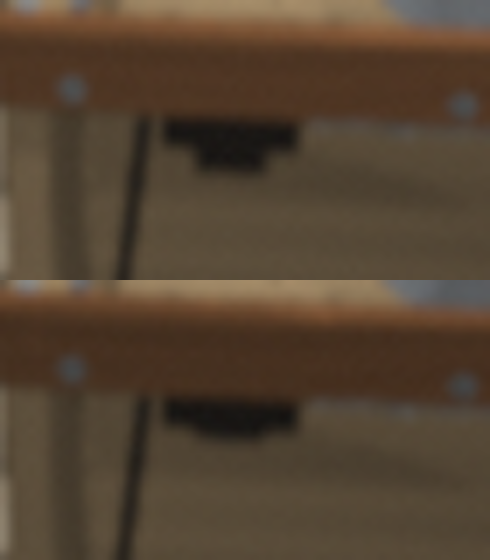

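Upper half is before, lower half after. The rocker's front edge rose from row ~219.3 to ~217 and stays up, so the switch is on. Now I work out the way back to the bottle from the commanded moves.

Run:
```python
from h import *
from scipy.spatial.transform import Rotation as Q
# commanded chain since the release pose of the bottle (tool frame of the release pose)
p=np.zeros(3);R=Q.identity()
for w,t in [((0,0,0),(0,0,-.13)),((0,-45,0),(-.074,-.123,.02)),((0,0,0),(.054,.003,.138)),((0,0,0),(-.004,0,-.007)),((0,0,0),(-.0028,0,-.0028)),((0,0,0),(-.0021,0,-.0021)),((0,0,0),(.0015,0,.0065)),((0,0,0),(-.0028,0,-.0028)),((0,0,0),(-.0014,0,-.0014)),((0,0,0),(-.0014,0,-.0014)),((0,0,0),(-.0014,0,-.0014)),((0,0,0),(-.001,0,-.001)),((0,0,0),(-.085,0,-.195))]:
    p=p+R.apply(t);R=R*Q.from_rotvec(w,degrees=True)
print("pose in release frame",p)
for h in(.11,):print("to hover",R.inv().apply(np.array([0,0,-h])-p))
print("release world est from now",env.get_obs()["eef_pos"]-np.c_[[-.489,.872,0],[.872,.489,0],[0,0,-1]]@p)
```

```text
pose in release frame [-0.05702944 -0.12       -0.19259007]
to hover [0.0987259 0.12      0.0180741]
release world est from now [0.50337814 0.35199182 0.15475342]
```

Emit:
{"fn": "move_arm", "kwargs": {
  "motion": [
    [[0,7,0,0.01,0.015,-0.01,0.06],[0,14,0,0.025,0.035,-0.01,0.06],[0,21,0,0.045,0.055,0,0.06],[0,28,0,0.06,0.075,0.005,0.06],[0,35,0,0.08,0.095,0.01,0.06],[0,42,0,0.095,0.115,0.018,0.06],[0,45,0,0.099,0.12,0.018,0.06],[0,45,0,0.099,0.12,0.018,0.06]]
  ]
}}

```text
clock: 10.95
eef_pos: [0.5021, 0.3478, 0.256]
eef_rot: [[-0.482, 0.876, -0.003], [0.876, 0.482, -0.01], [-0.008, -0.007, -1.0]]
contact_force: [-0.2, -1.1, 0.2]
grip_width: 0.0601
grip_force: 0.0
```

Emit:
{"fn": "move_arm", "kwargs": {
  "motion": [
    [[0,0,0,0,0,0,0.06],[0,0,0,0,0,0,0.06]]
  ]
}}

```text
clock: 11.15
eef_pos: [0.4988, 0.3551, 0.2574]
eef_rot: [[-0.491, 0.871, -0.001], [0.871, 0.491, -0.003], [-0.002, -0.002, -1.0]]
contact_force: [0.2, 0.8, 0.0]
grip_width: 0.0603
grip_force: 0.0
```

Run:
```python
from h import *
from scipy.spatial.transform import Rotation as Q
P_=[]
for i in range(6):
    optics.read_camera("top");o=env.get_obs();P_.append(o["eef_pos"])
m=np.mean(P_,0);R=o["eef_rot"];print(m,np.std(P_,0),R.round(3),o["joint_pos"].round(1),o["grip_width"])
print("to release pose",R.T@(np.array([.5,.3555,.147])-m))
```

```text
[0.49881946 0.35597532 0.25748242] [2.04517299e-04 1.48151373e-04 5.02013394e-05] [[-0.491  0.871  0.   ]
 [ 0.871  0.491 -0.   ]
 [-0.    -0.    -1.   ]] [-56.6  17.3  21.   96.1  -6.6  67.9  -4.5] 0.059439619480726555
to release pose [-0.00097066  0.00080516  0.11048255]
```

Emit:
{"fn": "move_arm", "kwargs": {
  "motion": [
    [[0,0,0,0,0,0.03,0.06],[0,0,0,0,0,0.06,0.06],[0,0,0,0,0,0.09,0.06],[0,0,0,0,0,0.11,0.06],[0,0,0,0,0,0.11,0.06]]
  ]
}}

```text
clock: 11.95
eef_pos: [0.4969, 0.3537, 0.1435]
eef_rot: [[-0.49, 0.871, -0.006], [0.872, 0.49, -0.005], [-0.002, -0.008, -1.0]]
contact_force: [-0.6, -0.2, -0.7]
grip_width: 0.0599
grip_force: 0.0
```

Emit:
{"fn": "move_arm", "kwargs": {
  "motion": [
    [[0,0,0,0,0,0,0.0],[0,0,0,0,0,0,0.0],[0,0,0,0,0,0,0.0],[0,0,0,0,0,0,0.0],[0,0,0,0,0,0,0.0],[0,0,0,0,0,0,0.0]]
  ]
}}

```text
clock: 12.55
eef_pos: [0.501, 0.3562, 0.1493]
eef_rot: [[-0.49, 0.872, 0.003], [0.872, 0.49, 0.003], [0.001, 0.004, -1.0]]
contact_force: [0.3, 0.7, 6.3]
grip_width: 0.0214
grip_force: 39.8
```

Emit:
{"fn": "move_arm", "kwargs": {
  "motion": [
    [[0,0,0,0,0,-0.015,0.0],[0,0,0,0,0,-0.04,0.0],[0,0,0,-0.007,-0.015,-0.06,0.0],[0,0,0,-0.017,-0.038,-0.06,0.0],[0,0,0,-0.029,-0.065,-0.06,0.0],[0,0,0,-0.039,-0.09,-0.06,0.0],[0,0,0,-0.049,-0.11,-0.06,0.0],[0,0,0,-0.049,-0.11,-0.06,0.0]]
  ]
}}

```text
clock: 13.35
eef_pos: [0.4253, 0.2545, 0.2062]
eef_rot: [[-0.487, 0.873, -0.005], [0.873, 0.487, -0.003], [-0.0, -0.005, -1.0]]
contact_force: [0.3, -0.7, -3.6]
grip_width: 0.0218
grip_force: 39.8
```

Emit:
{"fn": "move_arm", "kwargs": {
  "motion": [
    [[0,0,0,0,0,0.02,0.0],[0,0,0,0,0,0.04,0.0],[0,0,0,0,0,0.05,0.0],[0,0,0,0,0,0.055,0.0],[0,0,0,0,0,0.059,0.0],[0,0,0,0,0,0.059,0.0]]
  ]
}}

```text
clock: 13.95
eef_pos: [0.429, 0.2596, 0.1493]
eef_rot: [[-0.49, 0.872, 0.002], [0.872, 0.49, 0.001], [0.0, 0.002, -1.0]]
contact_force: [-0.1, -0.1, -0.1]
grip_width: 0.0215
grip_force: 40.0
```

Emit:
{"fn": "move_arm", "kwargs": {
  "motion": [
    [[0,0,0,0,0,0.001,0.0],[0,0,0,0,0,0.001,0.0]]
  ]
}}

```text
clock: 14.15
eef_pos: [0.4293, 0.26, 0.1492]
eef_rot: [[-0.49, 0.872, 0.002], [0.872, 0.49, 0.003], [0.001, 0.004, -1.0]]
contact_force: [-1.9, 0.0, 5.8]
grip_width: 0.0216
grip_force: 40.7
```

Standing on the bench (the load is taken off the gripper). I release, rise and check.

Emit:
{"fn": "move_arm", "kwargs": {
  "motion": [
    [[0,0,0,0,0,0,0.03],[0,0,0,0,0,0,0.06],[0,0,0,0,0,0,0.06],[0,0,0,0,0,-0.02,0.06],[0,0,0,0,0,-0.05,0.06],[0,0,0,0,0,-0.09,0.06],[0,0,0,0,0,-0.13,0.06],[0,0,0,0.03,0,-0.15,0.06]]
  ]
}}

```text
clock: 14.95
eef_pos: [0.4175, 0.2817, 0.3013]
eef_rot: [[-0.481, 0.876, 0.006], [0.876, 0.481, 0.003], [-0.0, 0.007, -1.0]]
contact_force: [1.5, 1.1, -0.1]
grip_width: 0.0596
grip_force: 0.0
```

Emit:
{"fn": "move_arm", "kwargs": {
  "motion": [
    [[0,0,0,0.03,0,-0.04,0.06],[0,0,0,0.07,0,-0.06,0.06],[0,0,0,0.11,0,-0.06,0.06],[0,0,0,0.15,0,-0.06,0.06],[0,0,0,0.19,0,-0.06,0.06],[0,0,0,0.23,0,-0.06,0.06],[0,0,0,0.25,0,-0.06,0.06],[0,0,0,0.25,0,-0.06,0.06]]
  ]
}}

```text
clock: 15.75
eef_pos: [0.2875, 0.5054, 0.3562]
eef_rot: [[-0.496, 0.869, -0.001], [0.869, 0.496, -0.001], [0.0, -0.002, -1.0]]
contact_force: [-0.4, -0.8, -0.1]
grip_width: 0.0599
grip_force: 0.0
```

```bash
python3 st.py
python3 - <<'E'
from h import *
import cv2
s=optics.read_camera("scene");t=optics.read_camera("top");cv2.imwrite("pics/t4.png",t);cv2.imwrite("pics/s4.png",s)
a=cv2.imread("pics/top0.png")[180:350,250:440]
b=t[180:350,250:440];c=s[165:335,255:445]
cv2.imwrite("pics/c8.png",cv2.resize(cv2.vconcat([cv2.hconcat([a,b]),cv2.hconcat([cv2.imread("pics/scene0.png")[165:335,255:445],c])]),None,fx=1.75,fy=1.75,interpolation=2))
E
```

```text
[0.2875 0.5054 0.3562] n 0.3009 d 0.4976 [[-0.496, 0.869, -0.001], [0.869, 0.496, -0.001], [0.0, -0.002, -1.0]] [-0.4 -0.8 -0.1] [-72.7   9.8   9.6  92.4  -1.7  78.1 -33.3] 0.05991501369846229
tool shift to outside pose [-0.3083 -0.0129  0.1782]
```

View pics/c8.png

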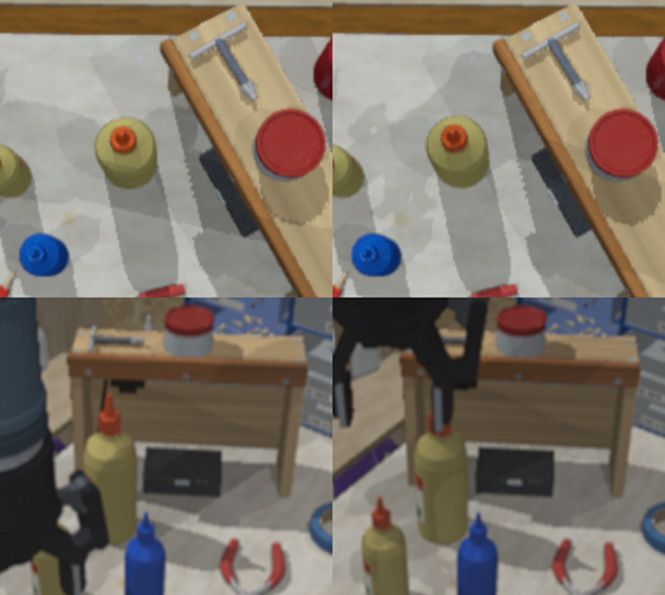

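The bottle is back upright within about 1 px: the nozzle in the top crop is at (123,138) before and (122,137) after. The other things have not moved and the gripper is clear, so I hand in.

```bash
python3 -c "
from bench import env
print(env.job_done())"
```

```text
the job is handed in; nothing more can be done
None
```

I set the bottle aside, pressed the switch over to on (the camera showed the rocker's front edge up and staying up), and stood the bottle back upright within about 2 mm of where it was; the job is handed in at about 16 s of the 67 s, though the hand-in did not return a verdict.

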